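# Hang a filter frame on the sprung branch of a filter tree

## Task

Turn the filter tree until its empty branch, the one with the yellow sprung washer, points out over the white mark on the bench, then take the orange filter frame from its stand and hang it on that branch: pass its eye over the upturned tip, press it in against the washer and lower it until it rests on the branch, held by the spring behind the tip. Be gentle: keep every push on frame or tree well below 25 N, do not bottom out the spring, and leave the jar, the dish and the blue slide box alone.

Things in the scene. Friction and masses are not known exactly. Their poses are not given: they have to be found in the camera images.
- foot: White round foot (150 mm across, 18 mm high) of the filter tree, fixed to the bench. Origin: centre of its underside, on the tree's vertical turning axis; -x points to the white mark. The height of its telescopic column is set by hand and not measured: the axis of all four branches is at one height, 127 to 161 mm above the bench. Feel for it, e.g. lower the frame gently onto the upturned tip.
- mark (a point): Centre of the white index mark, a 30 x 12 x 3 mm bar on the bench at the foot's edge, 90 mm from the turning axis.
- tree (a joint): Turn of the crown about the foot's vertical axis, rad. 0: the empty branch points along the foot's -x, over the white mark; positive: counter-clockwise seen from above. Stiff friction (0.25 N m): it stays where it is left. Range -2.8 to 2.8. Three branches carry fixed green, blue and red frames like the loose one, tops 56 mm above the branch axis; the one with the yellow washer is empty.
- crown (a point): Point on the turning axis at the top of the foot, 18 mm above the bench. Crown above it: hub 44 mm across, from 16 mm below to 20 mm above the branch axis, four level branches 90 degrees apart, 8 mm thick. Each ends in an upturned post, 8 mm thick, centred 118 mm from the turning axis, its top 17 mm above the branch axis. The empty branch can be pushed sideways 40 to 80 mm from the turning axis.
- washer (a joint): How far the yellow sprung washer (disc 32 mm across, 5 mm thick, centred on the empty branch) is pushed inwards along the branch, m. At 0 its outer face is 112 mm from the turning axis, 2 mm short of the inner face of the upturned tip (114 mm). The spring pushes outwards with 3 N at 0, plus 0.3 N per mm; it bottoms at 20 mm. A frame hung between washer and tip holds it at 6 mm.
- filter: Loose filter frame: flat upright plate 8 mm thick (x), 46 mm wide (y), 120 mm high (z), about 120 g. Origin: centre of its lower edge. Black with orange window from 0 to 42 mm up, hanging eye (rectangular hole) 42 to 68 mm, aluminium grip tab 68 to 120 mm: grip its upper 30 mm across the 8 mm.
- eye (a point): Centre of the frame's hanging eye, 55 mm above its lower edge; the eye is 22 mm wide, 26 mm high and goes right through along x. Hung home, the eye's upper edge rests on the branch, the plate is square across the branch between washer and upturned tip, its mid-plane 110 mm from the turning axis. Either face may be outwards.
- stand: Grey block 60 x 80 x 35 mm, fixed to the bench, with a slot 10 x 48 mm, 28 mm deep, along its y axis; the filter frame stands upright in it at the start, lower edge 7 mm above the bench. Origin: centre of its underside.
- jar: Bystander: amber jar with black cap, 48 mm across, 85 mm high; origin: centre of its underside.
- dish: Bystander: covered clear dish, 94 mm across, 16 mm high; origin: centre of its underside.
- slides: Bystander: blue slide box 60 x 90 x 35 mm; origin: centre of its underside.

How it is judged:
On the way, in this order (a step that is already met when the one before it is completed fails the run):
1. the empty branch points over the white mark (within 0.12 rad) (value of joint tree between -0.12 and 0.12 rad), for 0.2 s.
2. the frame is hung: between washer and tip, down on the branch (value of joint washer above 0.0045 m and horizontal distance between filter and foot between 0.095 and 0.1135 m and z of filter in the frame of tree between -0.067 and -0.061 m), for 0.2 s.
At the end, for the whole second after the job is handed in: Empty branch over the white mark within 0.12 rad; frame hanging on it at rest, upright within 0.12 rad, square within 0.25 rad, eye down on the branch within 3 mm, mid-plane 110 mm from the turning axis within 3.5 mm, washer pushed in 4.5 to 8 mm; nothing held (all of step 1 and value of joint washer between 0.0045 and 0.008 m and horizontal distance between filter and foot between 0.1065 and 0.1135 m and x of filter in the frame of foot below -0.1 m and angle between filter's own z axis and vertical below 0.12 rad and angle between the x axis of filter and the x axis of foot, either way round below 0.25 rad and z of filter in the frame of tree between -0.067 and -0.061 m and linear speed of filter below 0.02 m/s); the robot touches nothing.
It fails at once if the filter frame is pressed against the tree with more than 25 N (contact force between filter and tree above 25 N).
It fails at once if the robot pushes the tree with more than 25 N (contact force between any of the arm, the fingers and tree above 25 N).
It fails at once if the sprung washer is bottomed out (pushed in more than 18.5 mm) (value of joint washer above 0.0185 m).
It fails at once if the jar, the dish or the slide box is shifted by more than 15 mm or tipped (distance of any of jar, dish, slides from where it was at the start of the episode above 0.015 m or angle between any of jar, dish, slides's own z axis and vertical above 0.25 rad).
It also fails if it takes over 72 s, if anything falls off the work surface, if the arm or the gripper's body presses on something with over 40 N, if the wrist force passes 120 N, or if a joint passes its speed limit or range.

## Robot

A 7-joint arm with a two-finger parallel gripper is mounted at the origin on the work surface. World frame = base frame: x ahead of the robot, y to its left, z up, the work surface at z = 0. Lengths are in m, angles in rad, forces in N, time in s.
With the tool pointing down it reaches from about 0.4 to 0.85 m from the base axis. Payload 4.5 kg.
Tool frame: the origin (TCP) lies midway between the tips of the shut fingers; the grasp point (between the pads) lies robot.pinch_z behind it (robot.pinch_z is the distance from the TCP to the grasp point, in m); z points along the fingers, y is the direction in which the jaws open and shut (so a half turn about z gives the same grasp; the last joint's range is limited). The gripper opens to 88 mm and grips with 3 to 60 N. Pads are 18 mm wide; open, the fingers measure 123 mm over their backs; the gripper's body (75 mm by 187 mm) begins 45 mm behind the grasp point.
Start: joints at [1.372, 0.689, -0.195, 1.565, 0.157, 0.902, -0.215], TCP at [0.144, -0.608, 0.239] pointing down, gripper open.
Joint ranges: [-3.01, 3.01], [-0.46, 2.08], [-1.47, 1.51], [0.13, 2.56], [-1, 4.14], [0.04, 2.09], [-2.66, 2.66]. Speed limits (rad/s): [2.57, 2.57, 3.14, 3.14, 3.14, 3.14, 3.14].

## Interface

Orientations are given as a rotation vector (axis times angle).
In Python, from cell import robot gives the robot as it stands.
- The arm moves only by the shell command python3 -m handwheel 'ROWS' [FORCE]. ROWS is JSON, a list of rows, each a list of 3 entries, a list of its own where there are three numbers: the opening, from -1 (shut) to 1 (fully open), then the shift along the world's x, y, z in cm, then the turn about the world's z in rad. In form: [[fingers, [x, y, z], roll], ...]. A call has exactly 5 rows; each row is the pose to reach, as a shift and turn from the pose commanded when the call began; what a row does not reach only later rows make up. A row lasts 1/8 s, in which the tool goes at most 62.5 mm and 10.7 degrees, less where a joint would pass 70% of its speed; a pose out of reach is approached as far as the arm can. A call with a gripper value outside its range is refused whole. The fingers move at their own pace and stop on an object; FORCE is the grip in N (left out, the last holds). Time passes only in rows, so rows that repeat a pose let the fingers close, or fill a call up. It gives the time, the measured TCP pose, the force and the opening at its end, in the units of the state.
- robot.observe(): the state, without advancing time (a new reading comes with each control period).
- robot.snapshot(name): name is "scene" or "top"; returns a dict with "img" (400x640x3 uint8, red, green, blue), "range_z" (400x640 float32, m along the optical axis (not along the pixel's ray), 0 where there is no reading), "mtx" (3x3 intrinsics, pixels), "distortion" ([k1, k2, p1, p2, k3] as OpenCV has them; the pictures are not rectified), "cam_to_world" (4x4, takes a point from camera to world coordinates). Camera axes: x right, y down, z forward; pixel columns grow to the right and rows downward; lengths in m; the calibration is good to about 2 mm. A picture is of the moment at which its call begins.
- robot.finish_job(): hands the job in, once; it reports no verdict.
The state is a dict: "time": time; "qpos": joint angles; "qd": joint speeds; "tau": joint torques, N m; "tool_pos": TCP position; "tool_rot": TCP orientation; "ft_force": force on the tool from outside, world axes, zero at the start; "wrist_torque": the same for the moment, N m; "gripper_width": finger opening in m.
Only numpy, scipy, OpenCV 4.12 (cv2) and the standard library are available. Lean on these libraries where they do the work, as an engineer would, in place of code of your own. Each camera call takes 0.05 s, during which the arm holds its last target. There are 200 camera calls.

## Working session

There is one attempt and no reset: what is moved stays moved. The work goes in short steps, Python scripts to look and compute and a shell command to move; the robot and the scene stay as the last step left them, time stands still between calls to the robot, and variables do not carry over. Pictures are saved under pics/ and viewed, about 8 in all and at most 12, crops included, and the job is handed in when it is done.

```bash
mkdir -p pics; ls
cat > h.py <<'E'
import numpy as np, cv2, pickle
from cell import robot
def snap(name, tag):
    s=robot.snapshot(name); pickle.dump({k:np.array(v) for k,v in s.items()},open(f'pics/{tag}.pkl','wb'))
    cv2.imwrite(f'pics/{tag}.png',s['img'][:,:,::-1]); return s
def load(tag): return pickle.load(open(f'pics/{tag}.pkl','rb'))
def world(s,u,v,z=None):
    "pixel->world; by depth (median 3x3), or on plane z"
    n=cv2.undistortPoints(np.array([[[u,v]]],float),s['mtx'],s['distortion'])[0,0]
    M=s['cam_to_world']; r=np.array([n[0],n[1],1])
    if z is None:
        p=s['range_z'][int(v)-1:int(v)+2,int(u)-1:int(u)+2]; d=np.median(p[p>0]) if (p>0).any() else np.nan
    else: d=(z-M[2,3])/(M[:3,:3]@r)[2]
    return M[:3,:3]@(r*d)+M[:3,3]
def crop(tag,x0,y0,x1,y1,k):
    cv2.imwrite(f'pics/{tag}_c{x0}.png',cv2.resize(cv2.imread(f'pics/{tag}.png')[y0:y1,x0:x1],None,fx=k,fy=k,interpolation=cv2.INTER_CUBIC))
E
python3 -c "
from h import *
a=snap('top','t0');b=snap('scene','s0')
o=robot.observe();print({k:np.round(v,3) for k,v in o.items()},robot.pinch_z)
print(a['cam_to_world'].round(2),b['cam_to_world'].round(2))"
```

```text
pics
{'time': np.float64(0.1), 'qpos': array([ 1.372,  0.69 , -0.195,  1.566,  0.157,  0.903, -0.215]), 'qd': array([ 0.001, -0.004,  0.   , -0.002,  0.001,  0.   ,  0.   ]), 'tau': array([-4.0000e-03, -5.2850e+01, -1.2710e+00, -1.5384e+01, -5.2000e-02,
        2.0000e-03,  0.0000e+00]), 'tool_pos': array([ 0.144, -0.608,  0.238]), 'tool_rot': array([-3.119e+00, -3.650e-01,  1.000e-03]), 'ft_force': array([-0.669, -0.398, -0.534]), 'wrist_torque': array([-0.007,  0.027, -0.029]), 'gripper_width': np.float64(0.088)} 0.0187
[[-0.01 -1.    0.08  0.49]
 [-1.    0.01  0.01 -0.  ]
 [-0.01 -0.08 -1.    0.97]
 [ 0.    0.    0.    1.  ]] [[-0.84  0.28 -0.47  0.94]
 [ 0.55  0.42 -0.72  0.6 ]
 [-0.   -0.86 -0.51  0.55]
 [ 0.    0.    0.    1.  ]]
```

View pics/t0.png

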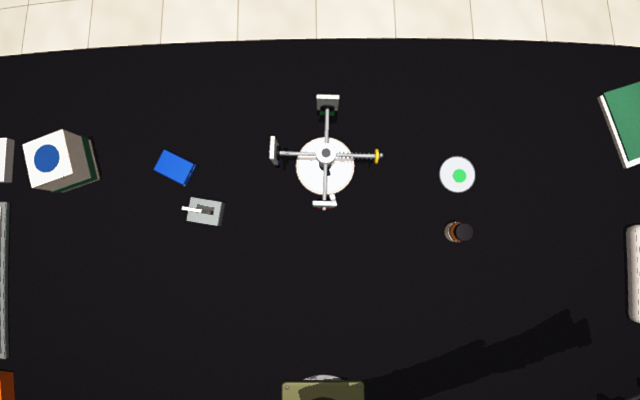

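View pics/s0.png

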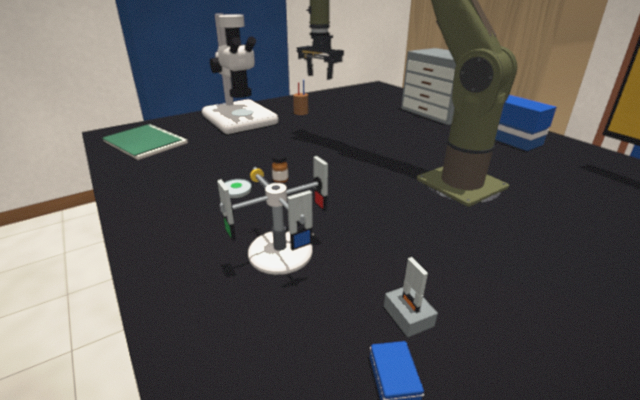

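The top view shows the foot at about (325,166), with the mark at about (332,198) on the robot side. The empty branch points right to (378,156), so it must turn about -1.5 rad. The stand is at about (205,211), the slide box at (175,167), the dish at (457,174) and the jar at (458,232).

```bash
python3 -c "
from h import *
im=cv2.imread('pics/t0.png')
a=cv2.resize(im[90:220,265:390],None,fx=4,fy=4,interpolation=cv2.INTER_CUBIC)
b=cv2.resize(im[190:235,175:232],None,fx=5,fy=5,interpolation=cv2.INTER_CUBIC)
im2=cv2.imread('pics/s0.png')
c=cv2.resize(im2[250:340,375:445],None,fx=3,fy=3,interpolation=cv2.INTER_CUBIC)
o=np.zeros((520,500+290,3),np.uint8);o[:520,:500]=a;o[:225,502:502+285]=b;o[230:500,502:712]=c
cv2.imwrite('pics/m0.png',o)
s=load('t0')
for n,u,v,z in [('hub',325,153,None),('tip',379,156,None),('washer',376,156,None),('foot',325,166,.018),('mark',332,198,.003),('stand',205,211,.035),('tab',190,209,.127),('tabtop',190,209,None),('red',324,204,None),('green',328,98,None),('blue',274,150,None),('jar',458,232,.085),('slides',175,167,.035),('dish',457,174,.016)]: print(n,world(s,u,v,z).round(4))
# white foot blob
g=(s['img'].min(2)>150).astype(np.uint8)
"
```

```text
hub [ 0.646  -0.0118  0.1754]
tip [ 0.6395 -0.1275  0.1683]
washer [ 0.6395 -0.121   0.1688]
foot [ 0.6441 -0.0137  0.018 ]
mark [ 0.5637 -0.0306  0.003 ]
stand [0.5329 0.2869 0.035 ]
tab [0.5333 0.2931 0.127 ]
tabtop [0.5333 0.2932 0.1265]
red [ 0.5354 -0.0078  0.2115]
green [ 0.7543 -0.0192  0.2105]
blue [0.6477 0.0928 0.2062]
jar [ 0.4733 -0.3227  0.085 ]
slides [0.6451 0.3659 0.035 ]
dish [ 0.6201 -0.3515  0.016 ]
```

View pics/m0.png

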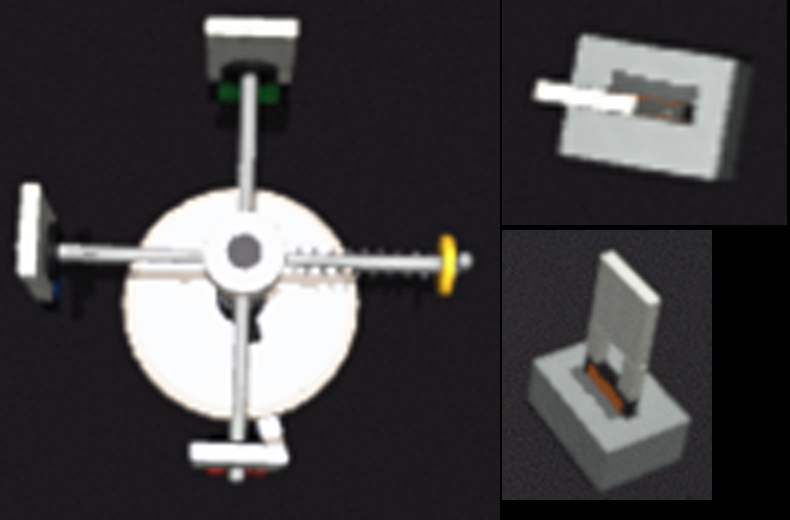

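The crop shows the foot circle centred at crop (240,302), or image (325,165.6). The mark bar lies radially, half hidden by the red frame, at about image (332,197). The tab's upper edge runs from (181.6,208.4) to (202,210.6). Depth puts the branch axis at about 0.152-0.156.

I'll swing over to the +x side of the empty branch with the fingers shut and the jaws aligned along the branch.

```bash
python3 -m handwheel '[[-1,[3.5,3.5,0.4],0.18],[-1,[7,7,0.8],0.36],[-1,[10.5,10.5,1.2],0.54],[-1,[14,14,1.6],0.72],[-1,[17.5,17.5,2],0.9]]' 20
python3 -m handwheel '[[-1,[3.5,3.5,0],0.18],[-1,[7,7,0],0.36],[-1,[10.5,10.5,0],0.54],[-1,[14,14,0],0.72],[-1,[17.5,17.5,0],0.9]]'
python3 -m handwheel '[[-1,[3.5,3.5,0],0.18],[-1,[7,7,0],0.36],[-1,[10.5,10.5,0],0.54],[-1,[14,14,0],0.72],[-1,[17.5,17.5,0],0.9]]'
python3 -c "
from h import *
o=robot.observe();print({k:np.round(v,3) for k,v in o.items()})
s=load('t0')
a=world(s,181.6,208.4,.127);b=world(s,202,210.6,.127);print(a,b,np.linalg.norm(a-b),(a+b)/2,'normal ang',np.arctan2((b-a)[0],-(b-a)[1]))
print(world(s,325,165.6,.018),world(s,326,152.75,.175),world(s,332.3,197,.003))"
```

```text
time: 0.72
tool_pos: [0.32, -0.4318, 0.2587]
tool_rot: [-2.646, -1.693, 0.0]
ft_force: [-0.1, -0.3, 0.2]
gripper_width: 0.0404
time: 1.35
tool_pos: [0.4949, -0.2571, 0.2585]
tool_rot: [-1.646, -2.675, 0.001]
ft_force: [0.0, 0.1, -0.0]
gripper_width: 0.0005
time: 1.98
tool_pos: [0.67, -0.0824, 0.2582]
tool_rot: [-0.319, -3.124, 0.001]
ft_force: [-0.6, 0.2, 0.3]
gripper_width: 0.0001
{'time': np.float64(1.975), 'qpos': array([ 0.455,  0.858, -0.869,  1.354,  0.66 ,  1.229,  0.909]), 'qd': array([-0.567,  0.407, -0.242, -0.819,  0.276,  0.553,  1.05 ]), 'tau': array([  2.207, -59.068, -10.04 , -12.668,  -0.423,  -0.417,  -1.141]), 'tool_pos': array([ 0.67 , -0.082,  0.258]), 'tool_rot': array([-3.190e-01, -3.124e+00,  1.000e-03]), 'ft_force': array([-0.586,  0.22 ,  0.309]), 'wrist_torque': array([ 0.064, -0.225,  0.055]), 'gripper_width': np.float64(0.0)}
[0.53484854 0.31252664 0.127     ] [0.52937096 0.26542824 0.127     ] 0.04741585153452485 [0.53210975 0.28897744 0.127     ] normal ang -0.11578078337330708
[ 0.64515774 -0.01369462  0.018     ] [ 0.64660867 -0.01396911  0.175     ] [ 0.56628779 -0.03139761  0.003     ]
```

```bash
python3 -m handwheel '[[-1,[0,0.7,-2],0.15],[-1,[0,0.7,-5],0.15],[-1,[0,0.7,-8],0.15],[-1,[0,0.7,-11.3],0.15],[-1,[0,0.7,-11.3],0.15]]'
python3 -c "
from h import *
snap('scene','s1');crop('s1',200,120,360,290,4)"
```

```text
time: 2.6
tool_pos: [0.6671, -0.0769, 0.1427]
tool_rot: [-0.092, -3.134, 0.001]
ft_force: [-0.3, -0.1, 1.2]
gripper_width: 0.0008
```

View pics/s1_c200.png

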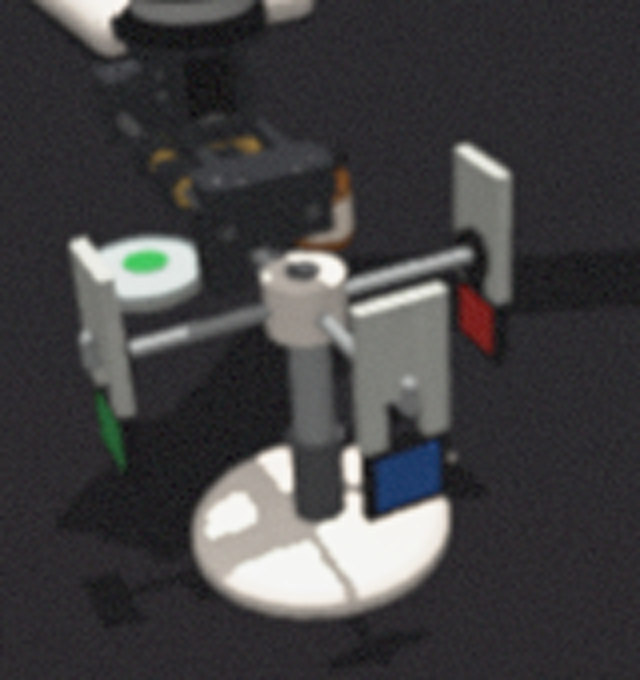

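The gripper is lowered in the quadrant between the green branch and the empty branch, touching nothing. Next I'll work out the arc.

```bash
python3 -c "
from h import *
print(robot.observe()['tool_pos'].round(4))
c=np.array([.646,-.0138]);p0=np.array([.668,-.0765])
for f in np.r_[-1.627:-2.95:-0.0653*2]:
    d=np.array([np.cos(f),np.sin(f)]);n=np.array([-d[1],d[0]])
    p=c+.061*d+.014*n; print(round(f,3),((p-p0)*100).round(2),round(f+1.627,3))"
```

```text
[ 0.6685 -0.0764  0.1449]
-1.627 [-1.14  0.1 ] 0.0
-1.758 [-1.96  0.02] -0.131
-1.888 [-2.77  0.04] -0.261
-2.019 [-3.58  0.17] -0.392
-2.149 [-4.36  0.4 ] -0.522
-2.28 [-5.11  0.73] -0.653
-2.411 [-5.81  1.16] -0.784
-2.541 [-6.44  1.67] -0.914
-2.672 [-7.01  2.26] -1.045
-2.802 [-7.49  2.92] -1.175
-2.933 [-7.88  3.64] -1.306
```

```bash
python3 -m handwheel '[[-1,[-0.7,0.05,0],0],[-1,[-1.14,0.1,0],0],[-1,[-1.6,0.05,0],-0.07],[-1,[-1.96,0.02,0],-0.13],[-1,[-2.4,0.03,0],-0.2]]'
python3 -m handwheel '[[-1,[-0.4,0.02,0],-0.06],[-1,[-0.8,0.08,0],-0.13],[-1,[-1.2,0.14,0],-0.19],[-1,[-1.6,0.25,0],-0.26],[-1,[-2.0,0.37,0],-0.32]]'
python3 -c "
from h import *
s=snap('top','t1');crop('t1',250,90,400,230,4)"
```

```text
time: 3.28
tool_pos: [0.6472, -0.0762, 0.1474]
tool_rot: [0.409, 3.109, 0.001]
ft_force: [4.1, -1.2, 0.0]
gripper_width: 0.0007
time: 3.9
tool_pos: [0.6271, -0.073, 0.1474]
tool_rot: [0.899, 3.004, 0.001]
ft_force: [3.7, -1.8, -0.6]
gripper_width: 0.0007
```

View pics/t1_c250.png

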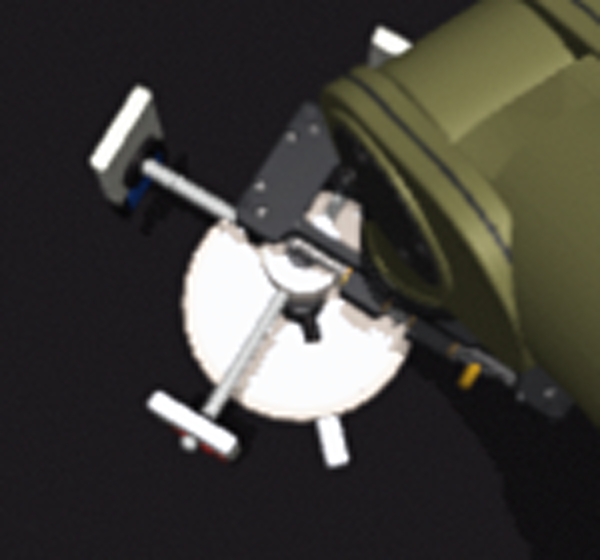

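The tree has turned. The mark is fully visible, centred at crop (332,440) or image (333,200). The red post is at crop (189,441), or image (297.3,200.3).

```bash
python3 -c "
from h import *
s=load('t1');c=np.array([.646,-.0138])
m=world(s,333,200,.003)[:2]-c; r=world(s,297.3,200.3,.17)[:2]-c
print('mark',m,np.hypot(*m),np.arctan2(m[1],m[0]));print('red',r,np.hypot(*r),'empty angle',np.arctan2(r[1],r[0])+np.pi/2-2*np.pi)
ma=np.arctan2(m[1],m[0])
p0=robot.observe()['tool_pos'][:2];print(p0, 'yaw', )
for f in np.r_[-2.2:-3.0:-.05]:
    d=np.array([np.cos(f),np.sin(f)]);n=np.array([-d[1],d[0]])
    print(round(f,3),((c+.061*d+.014*n-p0)*100).round(2))"
```

```text
mark [-0.08742344 -0.0192642 ] 0.08952076415210342 -2.92470369104284
red [-0.09940915  0.06187548] 0.11709292645115171 empty angle -2.1275471537361135
[ 0.6262559  -0.07255859] yaw
-2.2 [-0.48  0.12]
-2.25 [-0.77  0.25]
-2.3 [-1.05  0.39]
-2.35 [-1.32  0.55]
-2.4 [-1.58  0.72]
-2.45 [-1.83  0.91]
-2.5 [-2.07  1.1 ]
-2.55 [-2.31  1.31]
-2.6 [-2.53  1.53]
-2.65 [-2.74  1.76]
-2.7 [-2.94  2.  ]
-2.75 [-3.13  2.25]
-2.8 [-3.3   2.51]
-2.85 [-3.47  2.78]
-2.9 [-3.61  3.06]
-2.95 [-3.75  3.34]
```

```bash
python3 -m handwheel '[[-1,[-0.48,0.12,0],-0.07],[-1,[-0.91,0.32,0],-0.15],[-1,[-1.32,0.55,0],-0.23],[-1,[-1.7,0.81,0],-0.31],[-1,[-2.07,1.1,0],-0.39]]'
python3 -m handwheel '[[-1,[-0.35,0.31,0],-0.07],[-1,[-0.67,0.66,0],-0.15],[-1,[-1.06,1.15,0],-0.23],[-1,[-1.4,1.68,0],-0.31],[-1,[-1.61,2.1,0],-0.39]]'
python3 -m handwheel '[[-1,[0.1,-0.7,0],0],[-1,[0.3,-1.2,0],0],[-1,[0.3,-1.2,5],0],[-1,[0.3,-1.2,9],0],[-1,[0.3,-1.2,12],0]]'
python3 -m handwheel '[[-1,[-2,6,0],-0.1],[-1,[-4,12,0],-0.2],[-1,[-6,18,0],-0.3],[-1,[-6,23,0],-0.35],[1,[-6,27,0],-0.35]]'
python3 -c "
from h import *
s=snap('top','t2');crop('t2',250,90,400,230,4);o=robot.observe();print(o['tool_pos'],o['tool_rot'],o['qpos'].round(2))"
```

```text
time: 4.58
tool_pos: [0.6064, -0.0618, 0.1473]
tool_rot: [1.464, 2.774, 0.003]
ft_force: [2.6, -2.0, 1.4]
gripper_width: 0.0005
time: 5.2
tool_pos: [0.5902, -0.0411, 0.1472]
tool_rot: [1.974, 2.438, 0.003]
ft_force: [2.9, -2.4, 1.4]
gripper_width: 0.0004
time: 5.82
tool_pos: [0.5915, -0.0526, 0.2675]
tool_rot: [1.973, 2.444, 0.001]
ft_force: [0.3, -0.2, -0.6]
gripper_width: 0.0001
time: 6.45
tool_pos: [0.5306, 0.2201, 0.2659]
tool_rot: [-2.366, -2.066, 0.0]
ft_force: [0.1, 0.6, -0.8]
gripper_width: 0.0082
[0.52973638 0.22711854 0.26629304] [-2.35499157 -2.07072691 -0.00754635] [-0.19  0.62 -0.49  1.68  0.34  0.93 -0.94]
```

View pics/t2_c250.png

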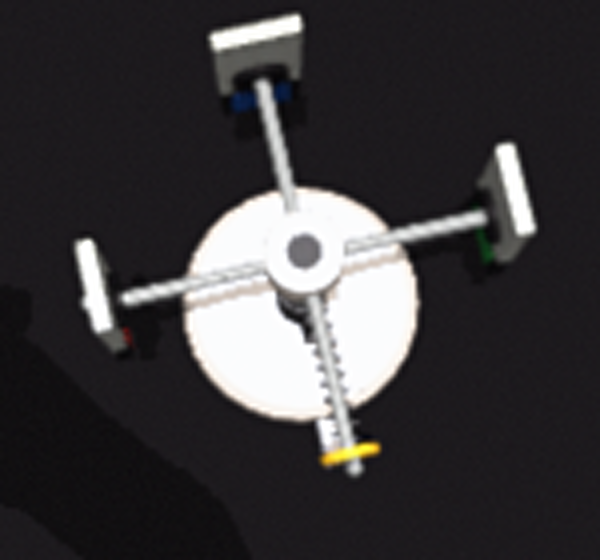

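The tip is at crop (354,467), or image (338.5,206.7). The washer sits over the mark.

```bash
python3 -m handwheel '[[1,[0,3,-2],0],[1,[0,6,-3],0],[1,[0,6.5,-4],0],[1,[0,6.5,-4],0],[1,[0,6.5,-4],0]]' 30
python3 -c "
from h import *
s=load('t2');c=np.array([.646,-.0138])
for z in (.168,.172):
  r=world(s,338.5,206.7,z)[:2]-c;print(r,np.hypot(*r),np.arctan2(r[1],r[0]))
for u,v in [(338,206),(339,207),(338,204),(325,152),(334,190)]: print(world(s,u,v))
im=s['img'].astype(int);y=(im[:,:,0]-im[:,:,2]>80)&(im[:,:,1]>100);v,u=np.nonzero(y[180:220,310:360]);print('washer',u.mean()+310,v.mean()+180,world(s,u.mean()+310,v.mean()+180,.165)-np.r_[c,0])
snap('top','t3');crop('t3',170,180,230,240,8)"
```

```text
time: 7.12
tool_pos: [0.5321, 0.2809, 0.226]
tool_rot: [2.371, 2.06, -0.001]
ft_force: [0.9, -0.2, 0.4]
gripper_width: 0.0624
[-0.11397758 -0.02502265] 0.11669199712079975 -2.925481066473956
[-0.11420142 -0.02482874] 0.11686928989629426 -2.9275124053010346
[ 0.53337018 -0.03766941  0.17056391]
[ 0.53120185 -0.03971418  0.17110964]
[ 0.5376737  -0.03780071  0.16928654]
[ 0.64822471 -0.0118683   0.17514893]
[ 0.56849924 -0.03020692  0.15926887]
washer 337.2093023255814 202.81395348837208 [-0.10551001 -0.02256659  0.165     ]
```

View pics/t3_c170.png

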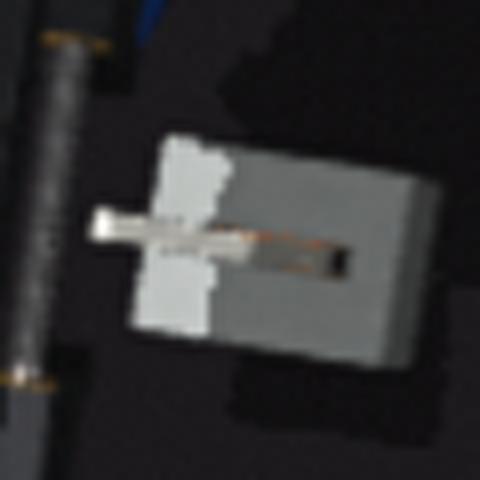

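The tree is aligned: the branch is at -2.926 and the mark at -2.925. The tab's upper edge is centred at image (191.5,209), the same as before. Descending for the grasp.

```bash
python3 -m handwheel '[[1,[0,0.4,-3],0],[1,[0,0.8,-6],0],[1,[0,0.8,-8],0],[1,[0,0.8,-8],0],[1,[0,0.8,-8],0]]' 30; python3 -m handwheel '[[1,[0,0,0],0],[1,[0,0,0],0],[1,[0,0,0],0],[1,[0,0,0],0],[1,[0,0,0],0]]' 30
```

```text
time: 7.8
tool_pos: [0.5323, 0.2907, 0.1469]
tool_rot: [2.37, 2.062, 0.003]
ft_force: [0.7, -0.4, -0.4]
gripper_width: 0.0881
time: 8.43
tool_pos: [0.5314, 0.2908, 0.1457]
tool_rot: [2.369, 2.063, 0.0]
ft_force: [-0.3, -0.3, -0.5]
gripper_width: 0.0881
```

```bash
python3 -m handwheel '[[1,[0.05,-0.1,-2.5],0.02],[1,[0.05,-0.1,-5.3],0.02],[1,[0.05,-0.1,-5.3],0.02],[-1,[0.05,-0.1,-5.3],0.02],[-1,[0.05,-0.1,-5.3],0.02]]' 8
python3 -m handwheel '[[-1,[0,0,0],0],[-1,[0,0,0],0],[-1,[0,0,0],0],[-1,[0,0,0],0],[-1,[0,0,0],0]]'
python3 -m handwheel '[[-1,[0,0,0],0],[-1,[0,0,0],0],[-1,[0,0,0],0],[-1,[0,0,0],0],[-1,[0,0,0],0]]' 35
```

```text
time: 9.05
tool_pos: [0.5326, 0.2904, 0.094]
tool_rot: [2.348, 2.086, 0.004]
ft_force: [0.4, 0.6, -0.0]
gripper_width: 0.0702
time: 9.68
tool_pos: [0.5319, 0.2898, 0.0927]
tool_rot: [2.349, 2.087, -0.0]
ft_force: [0.1, 0.1, -0.1]
gripper_width: 0.0201
time: 10.3
tool_pos: [0.5321, 0.2898, 0.0927]
tool_rot: [2.349, 2.086, 0.001]
ft_force: [0.9, 0.8, -1.5]
gripper_width: 0.0075
```

Gripped, with an opening of about 7.5-8 mm. Now lift and carry to above the tip, turning +0.335 to be square to the branch.

```bash
python3 -m handwheel '[[-1,[0,0,1],0],[-1,[0,0,3],0],[-1,[0,0,6],0],[-1,[0,0,10],0],[-1,[0,0,14],0]]'
python3 -m handwheel '[[-1,[0,-1,3],0.05],[-1,[0,-4,5],0.1],[-1,[0,-8,5.2],0.15],[-1,[0,-12,5.2],0.2],[-1,[0,-16,5.2],0.25]]'
python3 -m handwheel '[[-1,[0,-5,0],0.04],[-1,[0,-10,0],0.085],[-1,[0,-14,0],0.085],[-1,[0,-16.9,0],0.085],[-1,[0,-16.9,0],0.085]]'
python3 -m handwheel '[[-1,[0,0,0],0],[-1,[0,0,0],0],[-1,[0,0,0],0],[-1,[0,0,0],0],[-1,[0,0,0],0]]'
python3 -c "
from h import *
s=snap('scene','s2');snap('top','t4')
im=s['img'][:,:,::-1];a=cv2.resize(im[80:270,200:350],None,fx=3,fy=3,interpolation=cv2.INTER_CUBIC)
cv2.imwrite('pics/m2.png',a);print(robot.observe()['tool_pos'],robot.observe()['tool_rot'])"
```

```text
time: 10.92
tool_pos: [0.5309, 0.2897, 0.2344]
tool_rot: [-2.347, -2.087, 0.002]
ft_force: [0.8, 0.1, -0.6]
gripper_width: 0.0079
time: 11.55
tool_pos: [0.5309, 0.1286, 0.2853]
tool_rot: [-2.067, -2.366, 0.001]
ft_force: [-0.6, 0.1, -1.7]
gripper_width: 0.0076
time: 12.18
tool_pos: [0.531, -0.0419, 0.2849]
tool_rot: [-1.973, -2.445, 0.003]
ft_force: [0.1, 0.1, -0.1]
gripper_width: 0.0075
time: 12.8
tool_pos: [0.5319, -0.0389, 0.2847]
tool_rot: [-1.967, -2.449, -0.0]
ft_force: [-0.0, 0.1, -0.3]
gripper_width: 0.0079
[ 0.53192543 -0.03910244  0.28473744] [1.96757959e+00 2.44906847e+00 2.31171903e-05]
```

View pics/m2.png

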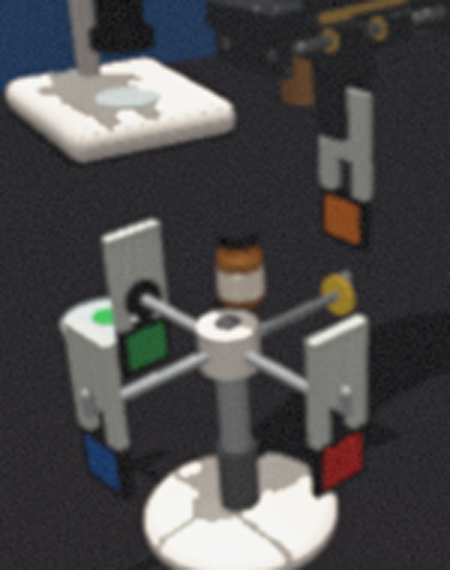

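The frame hangs upright in the gripper above the tip, at crop (345,170), with its eye visible. Now feeling for the tip.

```bash
python3 -m handwheel '[[-1,[0,0,-1],0],[-1,[0,0,-2],0],[-1,[0,0,-2.3],0],[-1,[0,0,-2.3],0],[-1,[0,0,-2.3],0]]'
for i in 1 2; do python3 -m handwheel '[[-1,[0,0,-0.05],0],[-1,[0,0,-0.1],0],[-1,[0,0,-0.15],0],[-1,[0,0,-0.15],0],[-1,[0,0,-0.15],0]]'; done
```

```text
time: 13.52
tool_pos: [0.5321, -0.0391, 0.2619]
tool_rot: [1.968, 2.449, 0.001]
ft_force: [0.2, 0.4, -1.7]
gripper_width: 0.0076
time: 14.15
tool_pos: [0.532, -0.0392, 0.2603]
tool_rot: [1.968, 2.449, 0.0]
ft_force: [0.2, 0.1, -1.2]
gripper_width: 0.0078
time: 14.78
tool_pos: [0.5323, -0.0391, 0.2594]
tool_rot: [1.967, 2.448, 0.001]
ft_force: [-0.4, 0.7, 6.1]
gripper_width: 0.0077
```

Contact with the tip at TCP z≈0.2597 (about 7 N), which puts the axis at about 0.157. Back off, move out to r≈145 mm and lower to eye height (TCP z 0.194).

```bash
python3 -m handwheel '[[-1,[0,0,0.6],0],[-1,[-1.4,-0.3,0.6],0],[-1,[-2.73,-0.6,0.6],0],[-1,[-2.73,-0.6,-1.5],0],[-1,[-2.73,-0.6,-3],0]]'
python3 -m handwheel '[[-1,[0,0,-1.5],0],[-1,[0,0,-3],0],[-1,[0,0,-3.45],0],[-1,[0,0,-3.45],0],[-1,[0,0,-3.45],0]]'
python3 -c "
from h import *
s=snap('scene','s3')
im=s['img'][:,:,::-1];a=cv2.resize(im[110:230,210:350],None,fx=5,fy=5,interpolation=cv2.INTER_CUBIC)
cv2.imwrite('pics/m3.png',a);o=robot.observe();p=o['tool_pos'];print(p,o['tool_rot'],o['ft_force'])
r=p[:2]-[.646,-.0138];d=np.array([-.9766,-.2154]);print('r',r@d,'lat',r@[-d[1],d[0]])"
```

```text
time: 15.4
tool_pos: [0.504, -0.0455, 0.2281]
tool_rot: [-1.968, -2.448, 0.001]
ft_force: [0.8, -1.0, -0.3]
gripper_width: 0.0076
time: 16.02
tool_pos: [0.505, -0.0451, 0.1947]
tool_rot: [1.967, 2.448, 0.001]
ft_force: [0.5, -0.1, -0.1]
gripper_width: 0.0078
[ 0.50502035 -0.04508326  0.19471697] [1.96728121e+00 2.44822681e+00 1.21695280e-03] [ 0.04131434  0.03577199 -0.55314864]
r 0.14441914227940827 lat 0.00018421580871013157
```

View pics/m3.png

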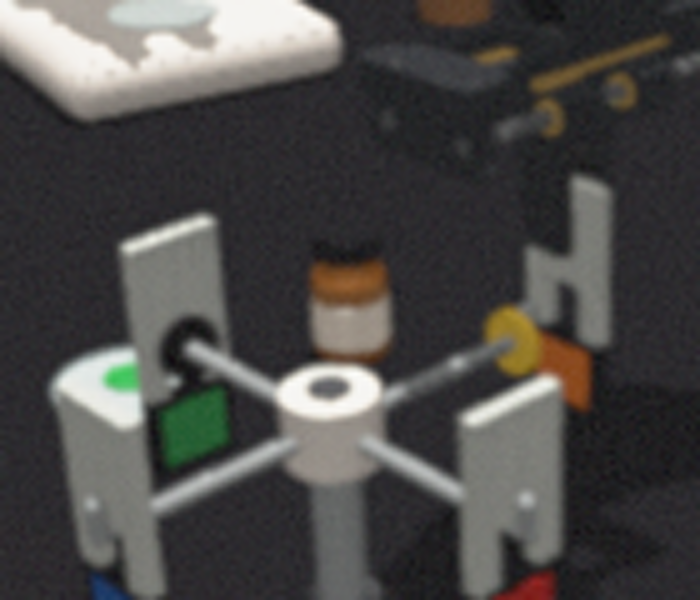

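```bash
python3 -m handwheel '[[-1,[0.5,0.11,0],0],[-1,[0.9,0.2,0],0],[-1,[1.3,0.28,0],0],[-1,[1.65,0.36,0],0],[-1,[1.65,0.36,0],0]]'
python3 -m handwheel '[[-1,[0.2,0.04,0],0],[-1,[0.4,0.08,0],0],[-1,[0.6,0.13,0],0],[-1,[0.8,0.17,0],0],[-1,[0.8,0.17,0],0]]'
python3 -m handwheel '[[-1,[0.1,0.02,0],0],[-1,[0.2,0.04,0],0],[-1,[0.3,0.07,0],0],[-1,[0.4,0.09,0],0],[-1,[0.4,0.09,0],0]]'
```

```text
time: 16.7
tool_pos: [0.5214, -0.0414, 0.1942]
tool_rot: [1.968, 2.449, 0.001]
ft_force: [0.1, 0.9, -1.7]
gripper_width: 0.0077
time: 17.32
tool_pos: [0.5293, -0.0398, 0.1942]
tool_rot: [1.968, 2.449, 0.0]
ft_force: [0.7, 0.2, -1.0]
gripper_width: 0.0076
time: 17.95
tool_pos: [0.5332, -0.0389, 0.1942]
tool_rot: [1.968, 2.449, 0.0]
ft_force: [-0.2, -0.0, -0.8]
gripper_width: 0.0077
```

```bash
python3 -m handwheel '[[-1,[0.1,0.02,0],0],[-1,[0.2,0.04,0],0],[-1,[0.3,0.07,0],0],[-1,[0.4,0.09,0],0],[-1,[0.4,0.09,0],0]]'
python3 -m handwheel '[[-1,[0.1,0.02,0],0],[-1,[0.2,0.04,0],0],[-1,[0.3,0.07,0],0],[-1,[0.3,0.07,0],0],[-1,[0.3,0.07,0],0]]'
python3 -m handwheel '[[-1,[0,0,0],0],[-1,[0,0,0],0],[-1,[0,0,0],0],[-1,[0,0,0],0],[-1,[0,0,0],0]]'
```

```text
time: 18.58
tool_pos: [0.5364, -0.0383, 0.194]
tool_rot: [-1.967, -2.448, 0.002]
ft_force: [-2.9, -1.2, -0.6]
gripper_width: 0.0077
time: 19.2
tool_pos: [0.5398, -0.0376, 0.194]
tool_rot: [-1.968, -2.448, 0.001]
ft_force: [-4.7, -1.9, -1.9]
gripper_width: 0.0077
time: 19.82
tool_pos: [0.5401, -0.0374, 0.1942]
tool_rot: [-1.968, -2.449, 0.0]
ft_force: [-4.6, -1.6, -3.2]
gripper_width: 0.0081
```

```bash
python3 -m handwheel '[[-1,[0.1,0.02,0],0],[-1,[0.2,0.04,0],0],[-1,[0.25,0.055,0],0],[-1,[0.25,0.055,0],0],[-1,[0.25,0.055,0],0]]'
python3 -m handwheel '[[-1,[0,0,-0.15],0],[-1,[0,0,-0.3],0],[-1,[0,0,-0.45],0],[-1,[0,0,-0.6],0],[-1,[0,0,-0.6],0]]'
python3 -m handwheel '[[-1,[0,0,-0.1],0],[-1,[0,0,-0.2],0],[-1,[0,0,-0.3],0],[-1,[0,0,-0.4],0],[-1,[0,0,-0.4],0]]'
```

```text
time: 20.45
tool_pos: [0.5423, -0.0369, 0.1942]
tool_rot: [-1.968, -2.449, 0.001]
ft_force: [-5.5, -1.1, -3.1]
gripper_width: 0.0077
time: 21.08
tool_pos: [0.5429, -0.0365, 0.1887]
tool_rot: [1.967, 2.449, 0.001]
ft_force: [-5.6, -1.3, -0.4]
gripper_width: 0.0078
time: 21.7
tool_pos: [0.5429, -0.0364, 0.1848]
tool_rot: [1.967, 2.449, 0.001]
ft_force: [-4.5, -1.0, 0.6]
gripper_width: 0.0079
```

Lowered 9 mm with no vertical resistance, so the frame is behind the tip. Lowering on until it touches.

```bash
python3 -m handwheel '[[-1,[0,0,-0.1],0],[-1,[0,0,-0.2],0],[-1,[0,0,-0.3],0],[-1,[0,0,-0.4],0],[-1,[0,0,-0.4],0]]'
python3 -m handwheel '[[-1,[0,0,-0.05],0],[-1,[0,0,-0.1],0],[-1,[0,0,-0.15],0],[-1,[0,0,-0.15],0],[-1,[0,0,-0.15],0]]'
```

```text
time: 22.32
tool_pos: [0.543, -0.0364, 0.1808]
tool_rot: [1.967, 2.449, 0.001]
ft_force: [-6.0, -1.7, 1.3]
gripper_width: 0.0078
time: 22.95
tool_pos: [0.543, -0.0364, 0.1794]
tool_rot: [1.967, 2.449, 0.002]
ft_force: [-5.7, -1.5, 1.0]
gripper_width: 0.0075
```

```bash
python3 -m handwheel '[[-1,[0,0,-0.03],0],[-1,[0,0,-0.06],0],[-1,[0,0,-0.09],0],[-1,[0,0,-0.09],0],[-1,[0,0,-0.09],0]]'
python3 -m handwheel '[[-1,[-0.1,-0.02,0],0],[-1,[-0.2,-0.04,0],0],[-1,[-0.3,-0.07,0],0],[-1,[-0.3,-0.07,0],0],[-1,[-0.3,-0.07,0],0]]'
```

```text
time: 23.58
tool_pos: [0.5431, -0.0363, 0.1788]
tool_rot: [1.967, 2.448, 0.002]
ft_force: [-6.1, -1.4, 3.9]
gripper_width: 0.0077
time: 24.2
tool_pos: [0.5409, -0.0368, 0.1788]
tool_rot: [1.966, 2.448, 0.004]
ft_force: [-4.2, -0.1, 5.2]
gripper_width: 0.0074
```

```bash
python3 -m handwheel '[[-1,[-0.08,-0.02,0.02],0],[-1,[-0.15,-0.03,0.04],0],[-1,[-0.15,-0.03,0.04],0],[-1,[-0.15,-0.03,0.04],0],[-0.5,[-0.15,-0.03,0.04],0]]'
python3 -m handwheel '[[-0.5,[0,0,0],0],[-0.5,[0,0,0],0],[-0.5,[0,0,0],0],[-0.5,[0,0,0],0],[-0.5,[0,0,0],0]]'
python3 -m handwheel '[[-0.5,[0,0,0],0],[-0.5,[0,0,1],0],[-0.5,[0,0,3],0],[-0.5,[0,0,6],0],[-0.5,[0,0,10],0]]'
python3 -m handwheel '[[-0.5,[-2,3,3],0],[-0.5,[-2,8,5],0],[-0.5,[-2,14,5],0],[-0.5,[-2,20,5],0],[-0.5,[-2,25,5],0]]'
python3 -m handwheel '[[-0.5,[0,0,0],0],[-0.5,[0,0,0],0],[-0.5,[0,0,0],0],[-0.5,[0,0,0],0],[-0.5,[0,0,0],0]]'
python3 -c "
from h import *
s=snap('scene','s4');t=snap('top','t5')
a=cv2.resize(s['img'][120:270,210:350,::-1],None,fx=3.2,fy=3.2,interpolation=cv2.INTER_CUBIC)
b=cv2.resize(t['img'][165:235,300:375,::-1],None,fx=4.5,fy=4.5,interpolation=cv2.INTER_CUBIC)
o=np.zeros((480,448+338,3),np.uint8);o[:a.shape[0],:448]=a;o[:315,449:449+b.shape[1]]=b[:315]
cv2.imwrite('pics/m4.png',o)"
```

```text
time: 24.82
tool_pos: [0.5383, -0.0378, 0.178]
tool_rot: [1.968, 2.449, 0.0]
ft_force: [0.3, 0.1, 0.1]
gripper_width: 0.0156
time: 25.45
tool_pos: [0.5381, -0.0378, 0.1782]
tool_rot: [1.968, 2.449, 0.0]
ft_force: [-0.1, 0.4, -0.6]
gripper_width: 0.0219
time: 26.08
tool_pos: [0.5376, -0.0378, 0.2793]
tool_rot: [-1.967, -2.448, 0.001]
ft_force: [0.3, -1.3, 1.0]
gripper_width: 0.0218
time: 26.7
tool_pos: [0.5177, 0.2148, 0.3293]
tool_rot: [1.966, 2.45, 0.002]
ft_force: [1.5, -0.2, -0.4]
gripper_width: 0.0218
time: 27.32
tool_pos: [0.5183, 0.2114, 0.3283]
tool_rot: [1.969, 2.448, -0.0]
ft_force: [-0.3, 0.2, 0.3]
gripper_width: 0.022Traceback (most recent call last):
  File "<string>", line 6, in <module>
    o=np.zeros((480,448+338,3),np.uint8);o[:a.shape[0],:448]=a;o[:315,449:449+b.shape[1]]=b[:315]
                                                               ~^^^^^^^^^^^^^^^^^^^^^^^^^
ValueError: could not broadcast input array from shape (315,338,3) into shape (315,337,3)
```

```bash
python3 -c "
from h import *
s=load('s4');t=load('t5')
a=cv2.resize(s['img'][120:270,210:350,::-1],None,fx=3.2,fy=3.2,interpolation=cv2.INTER_CUBIC)
b=cv2.resize(t['img'][165:235,300:375,::-1],None,fx=4.5,fy=4.5,interpolation=cv2.INTER_CUBIC)
o=np.zeros((480,800,3),np.uint8);o[:a.shape[0],:448]=a;o[:315,450:450+b.shape[1]]=b
cv2.imwrite('pics/m4.png',o)"
```

```text
(no output)
```

View pics/m4.png

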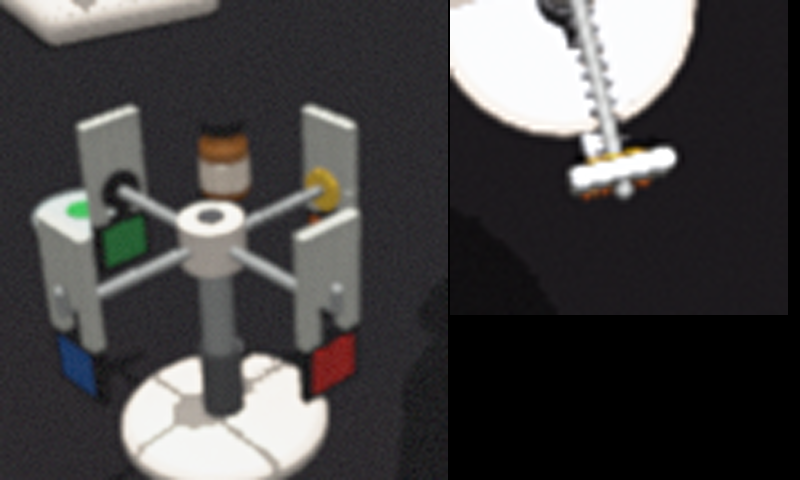

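The frame hangs with the post tip outside it at crop (625,188) and the washer pressed behind it. Its tab edge is centred at image (338.4,202.8). Last numeric check.

```bash
python3 -c "
from h import *
t=load('t5');c=np.array([.646,-.0138])
def f(u,v,z=None): return world(t,u,v,z)
p=f(338.4,202.8,.2125);r=p[:2]-c;print('depth tab',f(338.4,202.8),'r',np.hypot(*r),'ang',np.arctan2(r[1],r[0]))
a=f(300+(575-450)/4.5,165+182/4.5,.2125);b=f(300+(672-450)/4.5,165+157/4.5,.2125);n=b-a;print('plate normal',np.arctan2(n[0],-n[1]),'len',np.hypot(*n[:2]),'mark .217')
q=f(300+(625-450)/4.5,165+188/4.5,.172)[:2]-c;print('tip r,ang',np.hypot(*q),np.arctan2(q[1],q[0]))
z=t['range_z']
for nm,x,y in [('stand frame gone',191,209)]: print(nm,f(x,y))
t0=load('t0')
for nm,x,y in [('jar',458,232),('dish',457,174),('slides',175,167)]: print(nm,world(t0,x,y).round(3),f(x,y).round(3))
W=[]
for v in range(85,235):
  for u in range(255,395):
    w=f(u,v)
    if .19<w[2]<.25 and abs(np.hypot(*(w[:2]-c))-.11)<.02: W.append(w)
W=np.array(W);A=np.degrees(np.arctan2(W[:,1]-c[1],W[:,0]-c[0]))
for k in range(4):
  m=np.abs((A+167.6-90*k+180)%360-180)<20
  if m.any(): print(k,m.sum(),'top z',np.percentile(W[m,2],90).round(4))"
```

```text
depth tab [ 0.53735412 -0.03661017  0.21223671] r 0.11102902137366383 ang -2.9347932574393205
plate normal 0.23922359510284813 len 0.04453061095202882 mark .217
tip r,ang 0.11721567793994588 -2.92103215138738
stand frame gone [0.51694385 0.18751437 0.42519207]
jar [ 0.473 -0.323  0.084] [ 0.473 -0.324  0.083]
dish [ 0.62  -0.352  0.014] [ 0.62  -0.352  0.014]
slides [0.645 0.367 0.033] [0.645 0.367 0.033]
0 103 top z 0.2124
1 131 top z 0.2123
2 160 top z 0.2119
3 113 top z 0.2123
```

All four tops are level within 0.5 mm. The frame is at r = 111 mm, square within 0.02 rad, and the branch is on the mark. Handing in.

```bash
python3 -c "
from cell import robot
print(robot.observe()['time'],robot.finish_job())"
```

```text
the job is handed in; nothing more can be done
27.425 None
```

I turned the filter tree about 1.3 rad clockwise with the shut fingers, so the empty branch points over the white mark. I then hung the orange frame on that branch and handed the job in at 27.4 s. No verdict was reported.

I felt for the tip first, at about 7 N, which put the branch axis at about 157 mm. Then I passed the eye over the tip, pressed in against the washer at about 6 N, lowered until the frame touched the branch, and let it go.

The last camera checks before handing in showed:
- **Branch:** the tip is about 0.004 rad from the mark's direction.
- **Frame position:** the mid-plane is about 111 mm from the turning axis, with the upturned tip outside it and the washer pressed behind it. I did not measure the washer's travel directly.
- **Frame height:** its top is at 212.4 mm, level with the three fixed frames to within 0.5 mm.
- **Frame angle:** it is square to the mark direction within about 0.02 rad.
- **Bystanders:** the jar, dish and slide box have not moved, within about 1 mm.
- **Forces:** the largest I read on frame or tree was about 7 N. I only read the force at the end of each move, so brief peaks could have been higher.

Two measurements disagreed slightly. The camera put the branch axis at about 154–155 mm against 157 mm by touch, which is within the stated calibration error. The first estimate of the mark's distance from the axis was short (81 mm instead of 90) because the red frame hid part of it. With the mark fully visible I measured 89.5 mm.

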